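Draw the end board of a humidor tray tight with its cam lock

ROBOT

A 6-joint arm with a two-finger parallel gripper is mounted at the origin on a cart in front of the work surface, level with it; the furniture and walls round the work are solid. World frame = base frame: x ahead of the robot, y to its left, z up, the work surface at z = 0. Lengths are in mm, angles in rad, forces in N, time in s.
With the tool pointing down it reaches from about 325 to 775 mm from the base axis. Payload 5.5 kg.
Tool frame: the origin (TCP) lies on the centre line of the jaws, within the pads' length; the fingertips stand 8 mm ahead of it and the grasp point (between the pads) lies 11 mm behind it; z points along the fingers, y is the line along which they close (so a half turn about z gives the same grasp; the last joint's range is limited). The gripper opens to 88 mm and grips with 3 to 60 N. Pads are 20 mm wide; open, the fingers measure 115 mm over their backs; the gripper's body (75 mm by 178 mm) begins 61 mm behind the grasp point.
Start: joints at [1.236, 0.091, 1.231, -0, 1.82, -0.057], TCP at [164.548, 577.01, 230.631] pointing down, gripper open.
Joint ranges: [-2.87, 2.87], [-0.86, 2.18], [0.17, 2.46], [-1.51, 4.65], [0.06, 2.69], [-2.65, 2.65]. Speed limits (rad/s): [2.57, 2.57, 3.01, 3.14, 3.14, 3.14].

INTERFACE

Orientations are given as a unit quaternion [x, y, z, w].
In Python, from rig import telemetry, vision, order gives the robot as it stands.
- The arm moves only by the shell command python3 -m pendant 'ROWS'. ROWS is JSON, a list of rows, each an object of numbers: "tx", "ty", "tz": the shift along the tool's x, y, z in m; "roll": the turn about the tool's z in rad; "hand": the opening in per cent of the stroke, from 0 (shut) to 100 (fully open). A call has 1 to 12 rows; each row is the pose to reach, as a shift and turn from the pose commanded when the call began, along the tool's axes at that moment; what a row does not reach only later rows make up. A row lasts 1/10 s, in which the tool goes at most 50 mm and 8.59 degrees, less where a joint would pass 70% of its speed; a pose out of reach is approached as far as the arm can. A call with a gripper value outside its range is refused whole. The fingers move at their own pace and stop on an object; the grip force is fixed at half the most. Time passes only in rows, so rows that repeat a pose let the fingers close. It gives the time, the measured TCP pose, the force, the opening and the grip force at its end, in the units of the state.
- telemetry.get_state(): the state, without advancing time (a new reading comes with each control period).
- vision.read_camera(name): name is "scene" or "top"; returns a dict with "frame" (420x560x3 uint8, red, green, blue), "vertical_fov" (degrees; the focal length in pixels is half the picture's height over the tangent of half this angle, whatever the lens; pixels are square), "cx", "cy" (the principal point, pixels), "dist_coeffs" ([k1, k2, p1, p2, k3] as OpenCV has them; the pictures are not rectified), "R" (3x3) and "t" (3): a world point X has camera coordinates R X + t. Camera axes: x right, y down, z forward; pixel columns grow to the right and rows downward; lengths in mm; the calibration is good to about 2 mm. A picture is of the moment at which its call begins. There is no depth.
- order.finish_job(): hands the job in; it is judged then, once.
The state is a dict: "t": time; "joint_pos": joint angles; "joint_vel": joint speeds; "effort": joint torques, N m; "tcp_pos": TCP position; "eef_rot": TCP orientation; "wrist_force": force on the tool from outside, world axes, zero at the start; "ft_torque": the same for the moment, N m; "gripper_width": finger opening in mm; "gripper_force": force on a finger pad.
Only numpy, scipy, OpenCV 4.12 (cv2) and the standard library are available. Lean on these libraries where they do the work, as an engineer would, in place of code of your own. Each camera call takes 0.05 s, during which the arm holds its last target. There are 200 camera calls.

TASK

Finish the cam joint of the wooden tray. Push the loose right-hand end board in by hand, gently, until its bolt head is inside the cam disc, then take the screwdriver from the bit block, set its blade in the slot of the cam beside that board and turn clockwise, without forcing it, until the board is drawn up tight and stays so. Stand the screwdriver fully back in its hole in the block and leave the other things on the bench as they are.

Things in the scene. Friction and masses are not known exactly. Their poses are not given: they have to be found in the camera images.
- tray: Half-assembled brown wooden humidor tray, fixed on a black mat 3 mm thick. Floor board 180 (x) x 190 (y) x 24 mm, its top 27 mm above the worktop; 60 mm high boards, 18 mm thick, are joined to its back (+x) and left (+y); the front (-x) is open; the right (-y) end board stands off on two dowels. Origin: on the worktop under the middle of the floor board; z up.
- end_board (a joint): Gap between the loose right end board and the floor board's edge, m: 0 tight, 7 to 9 mm at the start, 9.5 at most. It slides along the tray's y. Dowels drag with 2 N and a rubber seal pushes back 0.6 N per mm under 6 mm: pushing in takes about 3 N at 4.5 mm, 4 N at 3 mm, 6 N at 0. Let go, it springs back to 3 mm or stays. The cam can take the bolt head only under 5 mm.
- board_push (a point): Middle of the outer face of the loose end board (198 mm long, 18 mm thick, top 63 mm above the worktop), 20 mm below its top edge; moves with it. Axes as the tray's: push along +y. Over 30 N bruises it.
- cam_centre (a point): Centre of the right cam, the one to turn: a grey metal disc of 35 mm let into the tray's floor board (tray x 0, y -63 mm). This point is level with the wood, 27 mm above the worktop, 0.5 mm above the disc's face. Axes as the tray's; it does not turn with the disc. A like disc at y +63 mm is already tight: leave it.
- cam_slot (a point): Middle of the floor of the right cam's straight slot, 5.5 mm below cam_centre; axes as the tray's. The slot is 17 long, 4.4 wide (lips chamfered 1.2 mm), 5 mm deep. At the start it lies along the tray's x to within 0.25 rad either way; not measured: look, or press lightly (5 to 12 N) and swivel until the blade drops in; the disc does not turn from that. Over 80 N breaks the cam.
- bolt_entry (a point): Where the bolt enters the floor board's right edge, 15 mm above the worktop; axes as the tray's. Seen from above the cam turns clockwise: loosely at first, then its claw draws the bolt in (0.07 to 0.1 N m); 0.9 to 1.45 rad from the start the board is home and it goes firm (0.15 N m is plenty). It holds by itself. The blade has some play and the grip gives: the wrist turns up to 0.7 rad more.
- screwdriver: Screwdriver with a red square handle, 90 to 180 g, upright in the bit block. Origin: middle of the blade's end; z up the shaft. Blade 13 mm wide (along x), 2.4 thick (along y; 1.6 at the end), 12 high; shaft 7.6 thick; dark 25 mm collar 62 to 68 mm above the tip; handle 26 x 26 mm from 68 to 146 mm, faces square to x and y; black cap up to 154 mm. Grasp the handle across two faces.
- driver_tip (a point): Middle of the end of the screwdriver's blade (its origin); z up the shaft.
- driver_grip (a point): Point on the screwdriver's axis inside the handle, 118 mm above the tip: a good height to grasp.
- bit_block: Pale wooden bit block, fixed, 64 (x) x 110 (y) x 72 mm high, with one hole for the screwdriver and five short steel bits (up to 16 mm proud) in its other (-y) half. Origin: middle of its underside.
- block_hole (a point): Middle of the mouth of the screwdriver's hole, on top of the block, 72 mm above the worktop, 22 mm to +y of the block's middle. Hole 17 mm wide, chamfered, 67 mm deep; the screwdriver stands in it with its collar on the block's top, the tip 62 mm below the mouth, turned freely.
- paste_cup: Small plastic cup of paste, 63 mm wide, 36 mm high; bystander. Origin under its middle.
- glue_bottle: White squeeze bottle with a brown cone nozzle, 72 x 66 mm, 184 mm high; bystander. Origin under its middle.
- tape_roll: Roll of brown paper tape lying flat, 93 mm across, 24 mm high; bystander. Origin under its middle.
- wood_block: Small dark wooden block, 37 x 50 x 18 mm; bystander. Origin under its middle.

How it is judged (in metres and radians):
On the way, in this order (a step that is already met when the one before it is completed fails the run):
1. the loose end board is pushed in until its gap is under 4.5 mm, so that the bolt head is in the cam (value of joint end_board below 0.0045 m), for 0.1 s.
2. the screwdriver's blade stands in the slot of the right cam (over 2.5 mm below the wood, within 4 mm of the cam's centre) (horizontal distance between driver_tip and cam_centre below 0.004 m and z of driver_tip in the frame of cam_centre below -0.0025 m), for 0.1 s.
3. the board is drawn in to a gap under 1.5 mm while the screwdriver is in the slot and the fingers do not touch the board (all of step 2 and value of joint end_board below 0.0015 m and contact force between the fingers and tray below 0.5 N), for 0.2 s.
At the end, for the whole second after the job is handed in: The end board's gap stays under 1.5 mm, held by the cam alone, and the screwdriver stands at rest in its hole in the block (tip within 6 mm of the hole's axis and at least 57 mm below its mouth, tilted less than 0.12 rad) (value of joint end_board below 0.0015 m and horizontal distance between driver_tip and block_hole below 0.006 m and z of driver_tip in the frame of block_hole below -0.057 m and angle between screwdriver's own z axis and vertical below 0.12 rad and linear speed of screwdriver below 0.02 m/s); the robot touches nothing.
It fails at once if the end board or the tray is pushed by the gripper with more than 30 N (contact force between any of the fingers, the arm and tray above 30 N).
It fails at once if the screwdriver is forced: more than 80 N between it and the tray with its cam (contact force between screwdriver and tray above 80 N).
It fails at once if a bystander is moved by more than 20 mm (distance of any of paste_cup, glue_bottle, tape_roll, wood_block from where it was at the start of the episode above 0.02 m).
It also fails if it takes over 64 s, if anything falls off the work surface, if the arm or the gripper's body presses on something with over 40 N, if the wrist force passes 120 N, or if a joint passes its speed limit or range.

## Working session

There is one attempt and no reset: what is moved stays moved. The work goes in short steps, Python scripts to look and compute and a shell command to move; the robot and the scene stay as the last step left them, time stands still between calls to the robot, and variables do not carry over. Pictures are saved under pics/ and viewed, at most 10 in all, crops included, and the job is handed in when it is done.

```bash
mkdir -p pics; ls
cat > h.py <<'E'
import numpy as np, cv2
from rig import telemetry, vision, order
def K(c):
    h=c["frame"].shape[0]; f=h/2/np.tan(np.radians(c["vertical_fov"])/2)
    return np.array([[f,0,c["cx"]],[0,f,c["cy"]],[0,0,1.]])
def ray(c,px,z):
    u=cv2.undistortPoints(np.array(px,float).reshape(-1,1,2),K(c),np.array(c["dist_coeffs"],float)).reshape(-1,2)
    R=np.array(c["R"]);t=np.array(c["t"]);o=-R.T@t
    d=np.c_[u,np.ones(len(u))]@R
    z=np.broadcast_to(z,len(u))
    return o+d*((z-o[2])/d[:,2])[:,None]
def proj(c,X):
    return cv2.projectPoints(np.array(X,float).reshape(-1,3),cv2.Rodrigues(np.array(c["R"]))[0],np.array(c["t"],float),K(c),np.array(c["dist_coeffs"],float))[0].reshape(-1,2)
def save(c,n,box=None,s=1):
    f=c["frame"][:,:,::-1]
    if box: f=f[box[1]:box[3],box[0]:box[2]]
    cv2.imwrite("pics/"+n,cv2.resize(f,None,fx=s,fy=s,interpolation=cv2.INTER_CUBIC))
E
python3 - <<'E'
from h import *
import pickle
for n in("top","scene"):
    c=vision.read_camera(n); pickle.dump(c,open(n+".pkl","wb")); save(c,n+"0.png",None,1.4)
    print(n,-np.array(c["R"]).T@np.array(c["t"]),K(c)[0,0])
print(telemetry.get_state())
E
```

```text
pics
top [ 559.26311782 -101.20195723 1273.25282253] 471.9040208099368
scene [-187.99130794 -718.56694999  571.78355388] 433.8058696039776
{'t': 0.1, 'joint_pos': array([ 1.23628413e+00,  9.17996266e-02,  1.23171225e+00, -4.37231392e-06,
        1.81979999e+00, -5.67375873e-02]), 'joint_vel': array([ 0.00012541, -0.00178494, -0.00127813, -0.00160128, -0.00079382,
       -0.00138138]), 'effort': array([ 2.39235822e-03, -4.47857094e+01, -4.07568634e+01,  6.99700112e-02,
        2.85031280e-02, -1.23200307e-04]), 'tcp_pos': array([164.47670093, 576.76982336, 229.64037492]), 'eef_rot': array([ 1.38441702e-01,  9.90370212e-01, -8.43619191e-04, -1.65010466e-04]), 'wrist_force': array([-0.01270096, -0.14036837,  0.74986498]), 'ft_torque': array([ 0.06279412, -0.02366666, -0.02322783]), 'gripper_force': 0.0, 'gripper_width': 87.83603183831934}
```

```bash
sleep 1
```

```text
(no output)
```

View pics/top0.png

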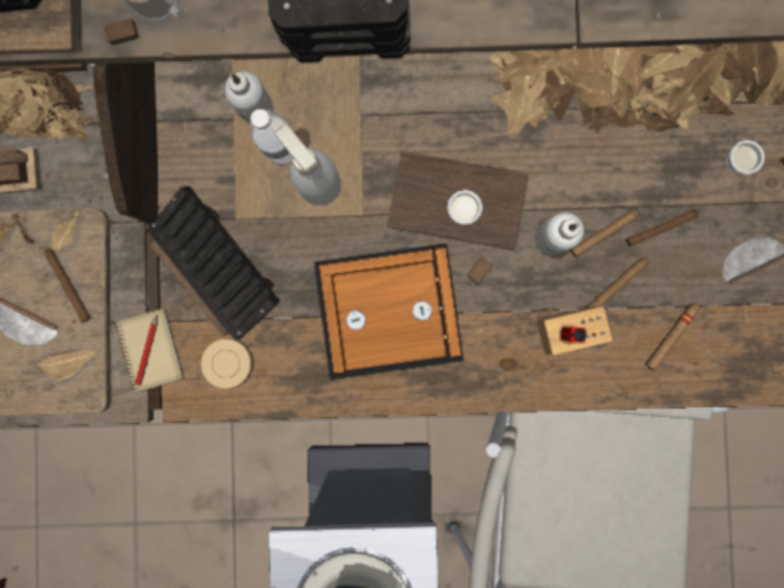

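View pics/scene0.png

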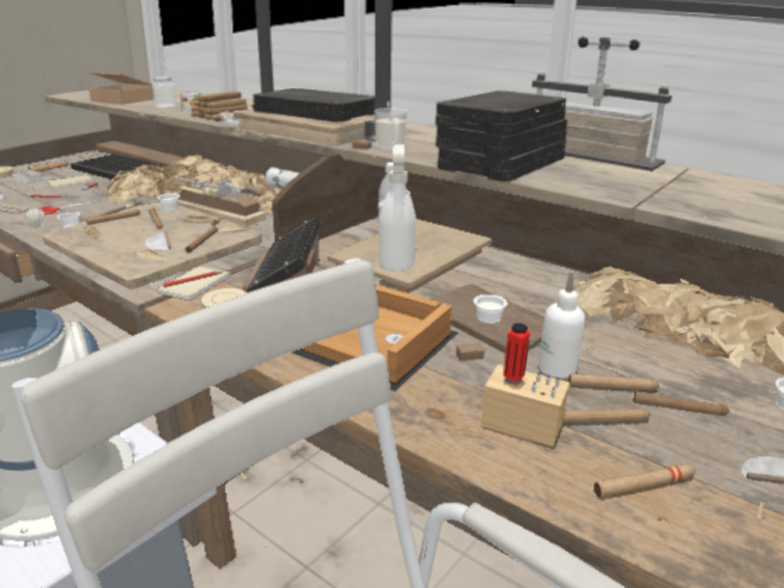

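The tray is at (390,312), its right cam at (422,310) and the left cam at (356,320). The block is at (577,330) with the red handle near (573,334). The cup, bottle, tape roll and small wood block are also in view. Next I'll enlarge crops.

Run:
```python
from h import *
import pickle
c=pickle.load(open("top.pkl","rb"))
f=c["frame"][:,:,::-1]
a=cv2.resize(f[168:276,220:340],None,fx=5,fy=5,interpolation=cv2.INTER_CUBIC)  # 600x540
cv2.imwrite("pics/tray.png",a)
b=cv2.resize(f[212:262,380:445],None,fx=8,fy=8,interpolation=cv2.INTER_CUBIC)
s=pickle.load(open("scene.pkl","rb"));g=s["frame"][:,:,::-1]
d=cv2.resize(g[225:320,340:410],None,fx=4,fy=4,interpolation=cv2.INTER_CUBIC)
o=np.zeros((400,800,3),np.uint8);o[:,:520]=b;o[:380,520:800]=d
cv2.imwrite("pics/blk.png",o)
```

```text
(no output)
```

View pics/tray.png

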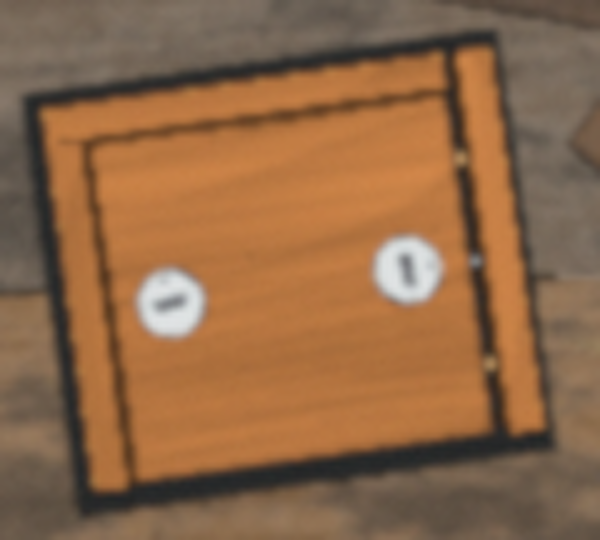

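View pics/blk.png

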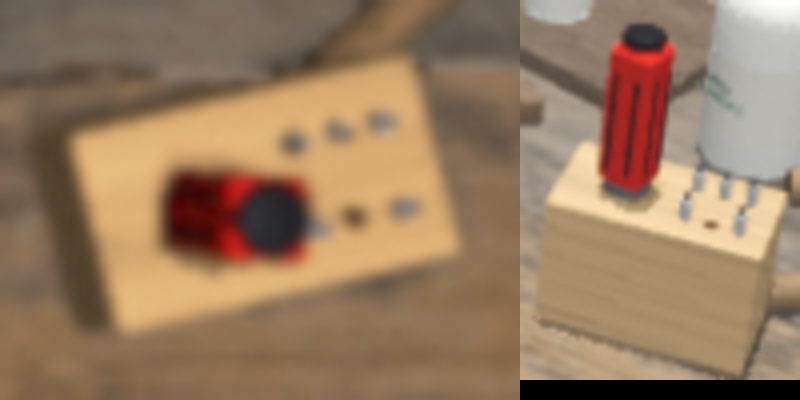

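The tray crop shows the right cam at (408,270) and the left cam at (171,303), with the right slot running from about (404,254) to (412,287). The block's top corners are (72,133), (408,58), (462,250) and (118,332). The black cap is at (273,217).

Run:
```python
from h import *
import pickle
c=pickle.load(open("top.pkl","rb"))
T=lambda p:(np.array(p,float)+.5)/5-.5+[220,168]
B=lambda p:(np.array(p,float)+.5)/8-.5+[380,212]
f=c["frame"].astype(int)
def blob(ctr,r=9):
    # grey bright pixels: cam disc centroid via min enclosing
    x0,y0=int(ctr[0])-r,int(ctr[1])-r
    p=f[y0:y0+2*r+1,x0:x0+2*r+1]; m=((p[...,2]>130)).astype(np.uint8)
    cn=max(cv2.findContours(m,0,2)[0],key=cv2.contourArea)
    (u,v),(a,b_),_=cv2.fitEllipse(cn); return [u+x0,v+y0],(a,b_)
cr,ra=blob(T((408,270))); cl,_=blob(T((171,303))); print(cr,cl,ra)
P=ray(c,[cr,cl,T((408,270)),T((171,303))],26.5); print(P)
d=P[1]-P[0]; print("dist",np.hypot(*d[:2]),"yaw",np.arctan2(-d[0],d[1]))
# slot dir by PCA of dark pixels
r=5;x0,y0=int(round(cr[0]))-r,int(round(cr[1]))-r
p=cv2.resize(c["frame"][y0:y0+2*r+1,x0:x0+2*r+1],None,fx=1,fy=1).astype(float).mean(2)
w=np.clip(200-p,0,None); yy,xx=np.mgrid[0:2*r+1,0:2*r+1]; w[(xx-r)**2+(yy-r)**2>4.6**2]=0
print(np.round(p).astype(int))
mx,my=(w*xx).sum()/w.sum(),(w*yy).sum()/w.sum()
C=np.cov(np.c_[xx.ravel(),yy.ravel()].T,aweights=w.ravel()); e,v=np.linalg.eigh(C);v=v[:,1]
q=ray(c,[[x0+mx-4*v[0],y0+my-4*v[1]],[x0+mx+4*v[0],y0+my+4*v[1]]],26.5);dd=q[1]-q[0]
print("slot ctr",q.mean(0),"slot ang",np.arctan(dd[1]/dd[0]))
# board outer edge at z=63
print("board corners outer/inner", ray(c,[T((495,45)),T((548,437)),T((455,50)),T((508,437))],63))
q=ray(c,[B(x) for x in((72,133),(408,58),(462,250),(118,332))],72);print(q)
m=q.mean(0); a=(q[1]+q[2]-q[0]-q[3])/2; print("block c",m,np.linalg.norm(a),"yaw",np.arctan2(a[0],-a[1]))
u=-a/np.linalg.norm(a); print("hole",m+22*u)
print("cap",ray(c,[B((273,217))],164))
s=pickle.load(open("scene.pkl","rb"))
h=m+22*u
print(proj(s,[[*h[:2],72],[*h[:2],78],[*h[:2],164]]), proj(c,[[*h[:2],164]]), "seen cap",B((273,217)))
S=lambda p:np.array(p)/4+[340-130,225]
print("seen in scene cap",S((645,35)),"collar",S((628,187)))
for n,p in (("wood",(480,270)),("cup",(464,207)),("bottle",(561,235))): print(n,ray(c,[np.array(p)/1.4],20))
```

```text
[301.08413887023926, 221.32933616638184] [253.61368370056152, 228.2006721496582] (12.992634773254395, 13.40003776550293)
[[ 560.41306808 -144.04022774   26.5       ]
 [ 545.87654517  -18.22969927   26.5       ]
 [ 559.69048061 -144.32439234   26.5       ]
 [ 545.86423501  -18.72175411   26.5       ]]
dist 126.64754072691859 yaw 0.11503288282351766
[[139 167 188 199 206 210 211 202 179 155 138]
 [167 197 216 218 216 217 220 220 211 191 164]
 [197 218 222 213 196 194 208 220 221 214 193]
 [213 223 220 194 154 145 184 217 222 216 204]
 [218 223 220 193 145 125 172 213 221 209 199]
 [218 224 222 204 161 130 164 208 220 207 198]
 [218 224 224 213 175 135 163 205 220 219 211]
 [215 223 224 219 183 141 157 198 220 223 214]
 [204 220 224 221 195 161 161 195 220 223 205]
 [181 210 221 223 213 195 193 208 220 217 186]
 [154 182 202 216 219 217 213 217 217 198 160]]
slot ctr [ 560.493131   -143.83211082   26.5       ] slot ang 0.16341146751835545
board corners outer/inner [[ 673.91113329 -191.19457678   63.        ]
 [ 472.38517223 -211.97332002   63.        ]
 [ 671.94401898 -170.58392726   63.        ]
 [ 472.95266494 -191.56084311   63.        ]]
[[ 536.66227104 -363.64963001   72.        ]
 [ 557.39751448 -470.52582571   72.        ]
 [ 496.26466977 -485.12405941   72.        ]
 [ 473.38200964 -375.86503409   72.        ]]
block c [ 515.92661623 -423.79113731   72.        ] 110.24626442440405 yaw 0.19913380163970465
hole [ 511.57456909 -402.22589477   72.        ]
cap [[ 512.22600195 -401.18691676  164.        ]]
[[366.06110656 270.81756643]
 [366.36355334 268.37991275]
 [370.83495556 231.69914596]] [[414.1441962  238.95407228]] seen cap [413.6875 238.6875]
seen in scene cap [371.25 233.75] collar [367.   271.75]
wood [[ 632.80859671 -257.39393496   20.        ]]
cup [[ 753.70211179 -230.90429464   20.        ]]
bottle [[ 694.76669789 -412.88005516   20.        ]]
```

```bash
cat >> h.py <<'E'
from scipy.spatial.transform import Rotation as Ro
def psi(s): 
    x=Ro.from_quat(s["eef_rot"]).apply([1,0,0]); return np.arctan2(x[1],x[0])
def go(p,ps=None):
    s=telemetry.get_state(); d=Ro.from_quat(s["eef_rot"]).inv().apply(np.array(p)-s["tcp_pos"])/1000
    print("t%.1f"%s["t"],"shift",d.round(4),"psi %.4f"%psi(s), "" if ps is None else "roll %.3f"%((psi(s)-ps+np.pi)%(2*np.pi)-np.pi),"j6 %.3f"%s["joint_pos"][5],"tcp",s["tcp_pos"].round(1))
E
python3 -c "
from h import *
go([570.5,-231.4,230],1.686)"
```

```text
t0.1 shift [-0.6121 -0.6659  0.0007] psi 2.8638 roll 1.178 j6 -0.057 tcp [164.5 576.8 229.6]
```

```bash
R='{"tx":-0.612,"ty":-0.666,"tz":0,"roll":1.178,"hand":0}'; python3 -m pendant '[{"tx":-0.612,"ty":-0.666,"tz":0,"roll":1.178,"hand":0},{"tx":-0.612,"ty":-0.666,"tz":0,"roll":1.178,"hand":0},{"tx":-0.612,"ty":-0.666,"tz":0,"roll":1.178,"hand":0},{"tx":-0.612,"ty":-0.666,"tz":0,"roll":1.178,"hand":0},{"tx":-0.612,"ty":-0.666,"tz":0,"roll":1.178,"hand":0},{"tx":-0.612,"ty":-0.666,"tz":0,"roll":1.178,"hand":0},{"tx":-0.612,"ty":-0.666,"tz":0,"roll":1.178,"hand":0},{"tx":-0.612,"ty":-0.666,"tz":0,"roll":1.178,"hand":0},{"tx":-0.612,"ty":-0.666,"tz":0,"roll":1.178,"hand":0},{"tx":-0.612,"ty":-0.666,"tz":0,"roll":1.178,"hand":0},{"tx":-0.612,"ty":-0.666,"tz":0,"roll":1.178,"hand":0},{"tx":-0.612,"ty":-0.666,"tz":0,"roll":1.178,"hand":0}]'; python3 -c "
from h import *
go([570.5,-231.4,230],1.686)"
```

```text
t: 1.3
tcp_pos: [434.1, 38.8, 230.5]
eef_rot: [0.665, 0.747, 0.0, 0.0]
wrist_force: [0.7, 0.5, 1.2]
gripper_width: 0.4
gripper_force: 0.0
t1.3 shift [-0.284   0.1045  0.0005] psi 1.6857 roll -0.000 j6 -0.104 tcp [434.1  38.8 230.5]
```

```bash
python3 -m pendant '[{"tx":-0.284,"ty":0.1045},{"tx":-0.284,"ty":0.1045},{"tx":-0.284,"ty":0.1045},{"tx":-0.284,"ty":0.1045},{"tx":-0.284,"ty":0.1045},{"tx":-0.284,"ty":0.1045},{"tx":-0.284,"ty":0.1045},{"tx":-0.284,"ty":0.1045,"tz":0.05},{"tx":-0.284,"ty":0.1045,"tz":0.1},{"tx":-0.284,"ty":0.1045,"tz":0.15},{"tx":-0.284,"ty":0.1045,"tz":0.189},{"tx":-0.284,"ty":0.1045,"tz":0.189}]'
python3 - <<'E'
from h import *
go([570.5,-231.4,41],1.686)
c=vision.read_camera("top");save(c,"push.png",(240,170,380,280),5)
E
```

```text
t1.3 shift [-0.284   0.1045  0.1895] psi 1.6857 roll -0.000 j6 -0.104 tcp [434.1  38.8 230.5]validation failed for argument at $[0]...
```

Run:
```python
from h import *
import pickle
# red handle face orientation from first top image
c=pickle.load(open("top.pkl","rb"));f=c["frame"].astype(int)
for z,box in ((156,(398,230,422,248)),):
    p=f[box[1]:box[3],box[0]:box[2]]
    for r in p: print(' '.join('%3d/%2d'%(v[0],v[1]) for v in r))
```

```text
227/183 227/184 224/181 221/176 221/175 221/176 221/176 221/177 221/176 221/176 222/178 224/180 225/181 225/181 224/179 221/177 201/160 155/126 124/105 142/120 185/151 212/169 214/169 208/165
229/186 228/185 222/177 213/168 208/163 205/162 205/161 205/162 203/160 204/161 209/165 215/170 219/173 221/175 221/176 221/176 214/169 192/153 173/138 182/147 205/164 216/171 218/173 216/171
230/187 226/182 215/169 194/151 179/138 176/134 175/133 179/137 178/135 178/136 179/137 186/143 197/151 207/159 211/165 216/169 215/169 210/165 206/162 208/163 215/169 218/172 219/174 218/172
227/183 220/174 196/152 160/118 130/87 121/76 125/80 134/87 135/89 136/88 143/90 160/96 177/110 183/120 185/130 190/140 192/143 195/144 199/146 205/152 212/163 218/172 219/174 219/173
224/179 210/164 170/129 120/78  89/37  82/22  89/29  96/34  98/37 109/37 143/42 177/48 184/57 165/61 146/67 136/76 133/78 143/81 160/88 179/106 199/140 213/164 218/171 217/171
220/175 199/155 148/111  91/54  67/18  65/12  69/11  73/ 9  82/13 106/12 156/24 189/31 179/36 138/33  95/32  73/34  71/34  84/36 113/38 152/66 184/115 205/155 214/1
[... 1455 characters left out ...]
130/92 124/82 130/79 154/79 178/81 181/84 172/93 159/100 143/94 137/90 151/92 175/95 197/113 215/149 222/172 224/178 224/179
219/174 219/173 220/175 215/169 200/158 184/145 177/139 166/129 153/119 160/122 176/134 185/137 189/138 198/146 204/154 197/149 193/145 196/145 202/147 213/157 222/172 224/178 225/180 224/179
222/177 223/178 224/179 224/179 222/178 220/174 217/171 204/161 191/151 198/157 213/169 219/172 219/172 222/176 222/176 222/175 222/176 222/176 222/177 222/177 224/180 223/177 218/173 214/169
226/181 226/181 226/182 227/183 227/183 227/184 226/182 223/179 221/176 222/177 225/181 226/182 227/183 227/182 226/182 226/182 225/181 222/179 219/173 217/171 212/168 202/160 188/149 176/140
```

```bash
python3 -m pendant '[{"tx":-0.284,"ty":0.1045,"tz":0,"roll":0,"hand":0},{"tx":-0.284,"ty":0.1045,"tz":0,"roll":0,"hand":0},{"tx":-0.284,"ty":0.1045,"tz":0,"roll":0,"hand":0},{"tx":-0.284,"ty":0.1045,"tz":0,"roll":0,"hand":0},{"tx":-0.284,"ty":0.1045,"tz":0,"roll":0,"hand":0},{"tx":-0.284,"ty":0.1045,"tz":0,"roll":0,"hand":0},{"tx":-0.284,"ty":0.1045,"tz":0,"roll":0,"hand":0},{"tx":-0.284,"ty":0.1045,"tz":0.05,"roll":0,"hand":0},{"tx":-0.284,"ty":0.1045,"tz":0.1,"roll":0,"hand":0},{"tx":-0.284,"ty":0.1045,"tz":0.15,"roll":0,"hand":0},{"tx":-0.284,"ty":0.1045,"tz":0.189,"roll":0,"hand":0},{"tx":-0.284,"ty":0.1045,"tz":0.189,"roll":0,"hand":0}]'
python3 - <<'E'
from h import *
go([570.5,-231.4,41],1.686)
E
```

```text
t: 2.55
tcp_pos: [565.9, -226.5, 33.9]
eef_rot: [0.665, 0.747, -0.002, -0.006]
wrist_force: [-0.8, 0.2, -0.4]
gripper_width: 0.6
gripper_force: 0.0
t2.5 shift [-0.0053  0.0039 -0.0072] psi 1.6862 roll 0.000 j6 -0.552 tcp [ 565.9 -226.5   33.9]
```

```bash
python3 -m pendant '[{"tx":0,"ty":0,"tz":0,"roll":0,"hand":0},{"tx":0,"ty":0,"tz":0,"roll":0,"hand":0},{"tx":0.004,"ty":0,"tz":0,"roll":0,"hand":0},{"tx":0.008,"ty":0,"tz":0,"roll":0,"hand":0},{"tx":0.011,"ty":0,"tz":0,"roll":0,"hand":0},{"tx":0.013,"ty":0,"tz":0,"roll":0,"hand":0},{"tx":0.015,"ty":0,"tz":0,"roll":0,"hand":0},{"tx":0.016,"ty":0,"tz":0,"roll":0,"hand":0}]'
python3 - <<'E'
from h import *
go([570.5,-231.4,41],1.686)
E
```

```text
t: 3.35
tcp_pos: [568.3, -213.2, 41.6]
eef_rot: [0.665, 0.747, -0.0, -0.0]
wrist_force: [0.3, -0.1, -0.2]
gripper_width: 0.2
gripper_force: 0.0
t3.4 shift [-0.0183  0.0001  0.0006] psi 1.6859 roll -0.000 j6 -0.530 tcp [ 568.3 -213.2   41.6]
```

```bash
python3 -m pendant '[{"tx":0.001,"ty":0,"tz":0,"roll":0,"hand":0},{"tx":0.002,"ty":0,"tz":0,"roll":0,"hand":0},{"tx":0.003,"ty":0,"tz":0,"roll":0,"hand":0},{"tx":0.004,"ty":0,"tz":0,"roll":0,"hand":0},{"tx":0.005,"ty":0,"tz":0,"roll":0,"hand":0},{"tx":0.006,"ty":0,"tz":0,"roll":0,"hand":0},{"tx":0.006,"ty":0,"tz":0,"roll":0,"hand":0}]'
python3 - <<'E'
from h import *
go([570.5,-231.4,41],1.686)
c=vision.read_camera("top");save(c,"push.png",(240,170,380,280),5)
E
```

```text
t: 4.05
tcp_pos: [567.7, -207.7, 41.6]
eef_rot: [0.665, 0.747, -0.0, 0.0]
wrist_force: [1.2, -3.8, -1.9]
gripper_width: 0.7
gripper_force: 2.0
t4.0 shift [-0.0239  0.0001  0.0006] psi 1.6857 roll -0.000 j6 -0.522 tcp [ 567.7 -207.7   41.6]
```

View pics/push.png

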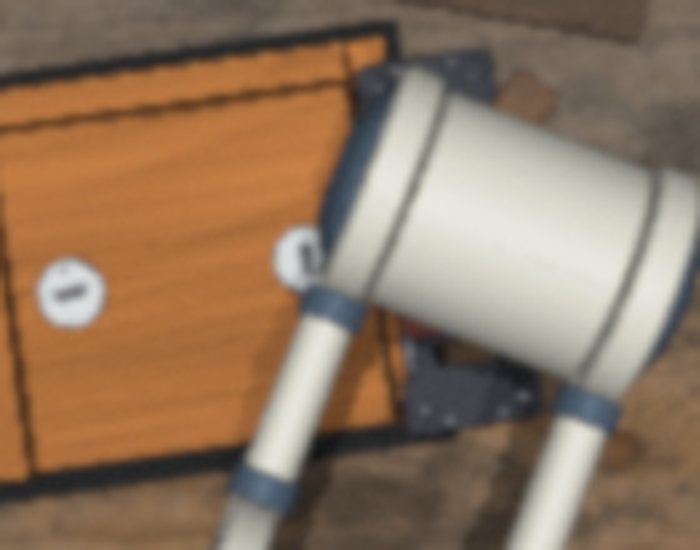

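The arm hides most of the board. The gap line that is visible, near (385,340) in the crop, has narrowed. Force is about 4 N, so I'll push a bit further.

```bash
python3 -m pendant '[{"tx":0.001,"ty":0,"tz":0,"roll":0,"hand":0},{"tx":0.002,"ty":0,"tz":0,"roll":0,"hand":0},{"tx":0.002,"ty":0,"tz":0,"roll":0,"hand":0}]'
python3 - <<'E'
from h import *
go([570.5,-231.4,41],1.686)
E
```

```text
t: 4.4
tcp_pos: [567.5, -205.7, 41.6]
eef_rot: [0.665, 0.747, -0.0, 0.0]
wrist_force: [0.9, -4.6, -2.4]
gripper_width: 0.7
gripper_force: 2.4
t4.4 shift [-0.0259  0.0001  0.0006] psi 1.6856 roll -0.000 j6 -0.519 tcp [ 567.5 -205.7   41.6]
```

```bash
python3 -m pendant '[{"tx":-0.015,"ty":0,"tz":0,"roll":0,"hand":0},{"tx":-0.05,"ty":0,"tz":-0.02,"roll":0,"hand":0},{"tx":-0.09,"ty":0,"tz":-0.06,"roll":0,"hand":50},{"tx":-0.12,"ty":0.02,"tz":-0.11,"roll":0.166,"hand":100},{"tx":-0.15,"ty":0.04,"tz":-0.16,"roll":0.166,"hand":100},{"tx":-0.19,"ty":0.06,"tz":-0.19,"roll":0.166,"hand":100},{"tx":-0.19,"ty":0.07,"tz":-0.19,"roll":0.166,"hand":100},{"tx":-0.19,"ty":0.075,"tz":-0.19,"roll":0.166,"hand":100},{"tx":-0.19,"ty":0.075,"tz":-0.19,"roll":0.166,"hand":100},{"tx":-0.19,"ty":0.075,"tz":-0.19,"roll":0.166,"hand":100}]'
python3 - <<'E'
from h import *
go([511.9,-401.7,230],1.52)
E
```

```text
t: 5.4
tcp_pos: [663.1, -384.6, 229.8]
eef_rot: [0.725, 0.689, -0.0, -0.002]
wrist_force: [-0.8, 0.2, -0.3]
gripper_width: 61.0
gripper_force: 0.0
t5.4 shift [-2.470e-02 -1.501e-01  1.000e-04] psi 1.5207 roll 0.001 j6 -0.520 tcp [ 663.1 -384.6  229.8]
```

```bash
python3 -m pendant '[{"tx":-0.025,"ty":-0.05,"tz":0,"roll":0,"hand":100},{"tx":-0.025,"ty":-0.1,"tz":0,"roll":0,"hand":100},{"tx":-0.025,"ty":-0.15,"tz":0,"roll":0,"hand":100},{"tx":-0.025,"ty":-0.15,"tz":0,"roll":0,"hand":100},{"tx":-0.025,"ty":-0.15,"tz":0,"roll":0,"hand":100},{"tx":-0.025,"ty":-0.15,"tz":0,"roll":0,"hand":100}]'
python3 - <<'E'
from h import *
go([511.9,-401.7,117],1.52)
c=vision.read_camera("top");save(c,"gap.png",(240,160,340,270),5)
E
```

```text
t: 6.0
tcp_pos: [513.1, -402.2, 232.3]
eef_rot: [0.725, 0.689, 0.0, 0.001]
wrist_force: [-0.3, -1.0, -0.7]
gripper_width: 87.9
gripper_force: 0.0
t6.0 shift [ 0.0005 -0.0014  0.1153] psi 1.5206 roll 0.001 j6 -0.667 tcp [ 513.1 -402.2  232.3]
```

View pics/gap.png

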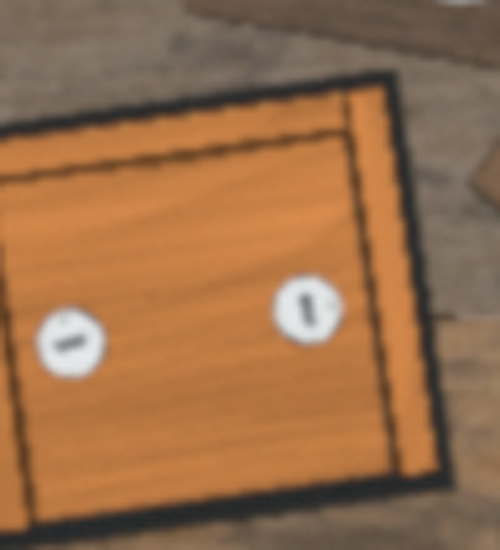

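The gap along (350,100)–(395,470) is now about 3 mm, so the board is in. I'll descend, grip and lift.

```bash
python3 -m pendant '[{"tx":0,"ty":-0.001,"tz":0.04,"roll":0,"hand":100},{"tx":0,"ty":-0.001,"tz":0.08,"roll":0,"hand":100},{"tx":0,"ty":-0.001,"tz":0.115,"roll":0,"hand":100},{"tx":0,"ty":-0.001,"tz":0.115,"roll":0,"hand":100},{"tx":0,"ty":-0.001,"tz":0.115,"roll":0,"hand":20},{"tx":0,"ty":-0.001,"tz":0.115,"roll":0,"hand":0},{"tx":0,"ty":-0.001,"tz":0.115,"roll":0,"hand":0},{"tx":0,"ty":-0.001,"tz":0.115,"roll":0,"hand":0},{"tx":0,"ty":-0.001,"tz":0.115,"roll":0,"hand":0},{"tx":0,"ty":-0.001,"tz":0.115,"roll":0,"hand":0}]'
python3 - <<'E'
from h import *
go([511.9,-401.7,117],1.52)
E
```

```text
t: 7.05
tcp_pos: [511.8, -403.0, 117.2]
eef_rot: [0.725, 0.689, 0.0, 0.0]
wrist_force: [0.0, 0.1, 0.1]
gripper_width: 42.8
gripper_force: 0.0
t7.0 shift [0.0013 0.     0.0002] psi 1.5197 roll -0.000 j6 -0.668 tcp [ 511.8 -403.   117.2]
```

```bash
python3 -m pendant '[{"tx":0.001,"ty":0,"tz":0,"roll":0,"hand":0},{"tx":0.001,"ty":0,"tz":0,"roll":0,"hand":0},{"tx":0.001,"ty":0,"tz":0,"roll":0,"hand":0},{"tx":0.001,"ty":0,"tz":0,"roll":0,"hand":0},{"tx":0.001,"ty":0,"tz":0,"roll":0,"hand":0},{"tx":0.001,"ty":0,"tz":0,"roll":0,"hand":0}]'
python3 - <<'E'
from h import *
go([511.9,-401.7,217],1.52); s=telemetry.get_state();print(s["gripper_width"],s["gripper_force"],s["wrist_force"])
E
```

```text
t: 7.65
tcp_pos: [511.7, -401.8, 116.6]
eef_rot: [0.725, 0.689, 0.0, -0.0]
wrist_force: [0.2, 0.5, 0.4]
gripper_width: 26.1
gripper_force: 30.0
t7.7 shift [ 1.000e-04  2.000e-04 -1.004e-01] psi 1.5199 roll -0.000 j6 -0.667 tcp [ 511.7 -401.8  116.6]
26.143375603034368 29.964412450790405 [0.24937199 0.51563641 0.39770186]
```

```bash
python3 -m pendant '[{"tx":0,"ty":0,"tz":-0.01,"roll":0,"hand":0},{"tx":0,"ty":0,"tz":-0.04,"roll":0,"hand":0},{"tx":0,"ty":0,"tz":-0.08,"roll":0,"hand":0},{"tx":0,"ty":0,"tz":-0.11,"roll":0,"hand":0},{"tx":0,"ty":0,"tz":-0.11,"roll":0,"hand":0},{"tx":0,"ty":0,"tz":-0.11,"roll":0,"hand":0}]'
python3 - <<'E'
from h import *
go([560.4,-144,240],1.733); s=telemetry.get_state();print(s["gripper_width"],s["wrist_force"])
c=vision.read_camera("scene");save(c,"blade.png",(330,150,410,290),4)
x,y,z=s["tcp_pos"]; print(proj(c,[[x,y,z+11-118],[x,y,z+11-106],[x-6.5,y,z-101],[x+6.5,y,z-101],[x,y-6.5,z-101],[x,y+6.5,z-101]])-[330,150])
E
```

```text
t: 8.25
tcp_pos: [511.9, -402.1, 227.3]
eef_rot: [0.725, 0.689, 0.0, 0.001]
wrist_force: [-0.3, -0.5, -2.3]
gripper_width: 26.0
gripper_force: 30.0
t8.2 shift [ 0.2603  0.0352 -0.0129] psi 1.5197 roll -0.213 j6 -0.667 tcp [ 511.9 -402.1  227.3]
25.95793170423951 [-0.34887908 -0.51779806 -2.2973344 ]
[[ 38.57509825 100.66925738]
 [ 39.20123951  95.52528677]
 [ 37.35814457  99.41037311]
 [ 40.40002756  96.81424954]
 [ 41.78476893  99.16077176]
 [ 36.01143625  97.05754529]]
```

View pics/blade.png

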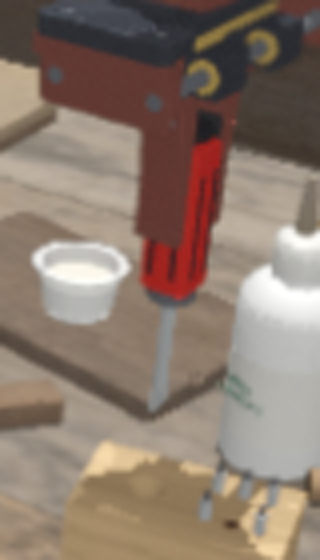

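The tip is at crop (157,408). Its lower edge slopes from (149,412) to (166,402) and is narrow, so the blade lies along tool y (world x), which is the orientation I wanted. Next I carry it over the cam.

```bash
python3 -m pendant '[{"tx":0.04,"ty":0.005,"tz":-0.01,"roll":-0.1,"hand":0},{"tx":0.09,"ty":0.012,"tz":-0.01,"roll":-0.214,"hand":0},{"tx":0.14,"ty":0.02,"tz":-0.01,"roll":-0.214,"hand":0},{"tx":0.19,"ty":0.027,"tz":-0.01,"roll":-0.214,"hand":0},{"tx":0.23,"ty":0.031,"tz":-0.01,"roll":-0.214,"hand":0},{"tx":0.25,"ty":0.034,"tz":-0.01,"roll":-0.214,"hand":0},{"tx":0.26,"ty":0.035,"tz":0.01,"roll":-0.214,"hand":0},{"tx":0.26,"ty":0.035,"tz":0.04,"roll":-0.214,"hand":0},{"tx":0.26,"ty":0.035,"tz":0.07,"roll":-0.214,"hand":0},{"tx":0.26,"ty":0.035,"tz":0.075,"roll":-0.214,"hand":0},{"tx":0.26,"ty":0.035,"tz":0.075,"roll":-0.214,"hand":0}]'
python3 - <<'E'
from h import *
go([560.4,-144,136],1.734); s=telemetry.get_state();print(s["gripper_width"],s["wrist_force"])
c=vision.read_camera("scene");save(c,"ins.png",(240,170,340,290),5)
E
```

```text
t: 9.4
tcp_pos: [558.6, -143.7, 148.9]
eef_rot: [0.647, 0.762, -0.001, -0.002]
wrist_force: [-0.3, -1.0, -0.4]
gripper_width: 25.8
gripper_force: 30.0
t9.4 shift [-0.0007  0.0018  0.0129] psi 1.7337 roll -0.000 j6 -0.474 tcp [ 558.6 -143.7  148.9]
25.84727586655666 [-0.25954504 -0.97041239 -0.4376494 ]
```

View pics/ins.png

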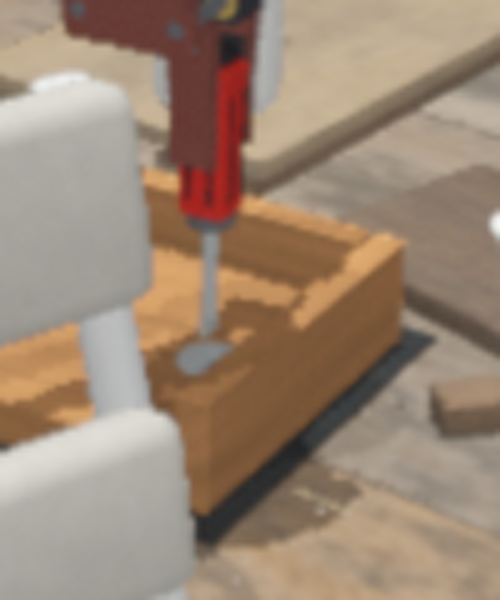

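The blade is directly above the cam disc, at (207,340) in the crop, with the disc at (203,355). Now I lower it gently.

```bash
python3 -m pendant '[{"tx":-0.0005,"ty":0.0018,"tz":0.006,"roll":0,"hand":0},{"tx":-0.0005,"ty":0.0018,"tz":0.011,"roll":0,"hand":0},{"tx":-0.0005,"ty":0.0018,"tz":0.013,"roll":0,"hand":0},{"tx":-0.0005,"ty":0.0018,"tz":0.0145,"roll":0,"hand":0},{"tx":-0.0005,"ty":0.0018,"tz":0.016,"roll":0,"hand":0},{"tx":-0.0005,"ty":0.0018,"tz":0.0175,"roll":0,"hand":0},{"tx":-0.0005,"ty":0.0018,"tz":0.0175,"roll":0,"hand":0}]'
python3 - <<'E'
from h import *
go([560.4,-144,129],1.734); s=telemetry.get_state();print(s["gripper_width"],s["wrist_force"],s["ft_torque"])
E
```

```text
t: 10.15
tcp_pos: [561.7, -144.2, 133.9]
eef_rot: [0.647, 0.762, -0.0, -0.0]
wrist_force: [-0.2, 0.5, -1.7]
gripper_width: 25.8
gripper_force: 30.0
t10.2 shift [ 0.0004 -0.0013  0.0049] psi 1.7338 roll -0.000 j6 -0.473 tcp [ 561.7 -144.2  133.9]
25.75177003875405 [-0.17705841  0.48913146 -1.7015784 ] [-0.03085997  0.0594082   0.02544082]
```

```bash
python3 -m pendant '[{"tx":0,"ty":-0.001,"tz":0.001,"roll":0,"hand":0},{"tx":0,"ty":-0.001,"tz":0.002,"roll":0,"hand":0},{"tx":0,"ty":-0.001,"tz":0.003,"roll":0,"hand":0},{"tx":0,"ty":-0.001,"tz":0.004,"roll":0,"hand":0},{"tx":0,"ty":-0.001,"tz":0.0045,"roll":0,"hand":0}]'
python3 - <<'E'
from h import *
go([560.4,-144,129],1.734); s=telemetry.get_state();print(s["gripper_width"],s["wrist_force"],s["ft_torque"])
E
```

```text
t: 10.65
tcp_pos: [560.8, -144.3, 129.5]
eef_rot: [0.647, 0.762, -0.0, -0.0]
wrist_force: [-0.4, -0.1, -1.7]
gripper_width: 25.6
gripper_force: 30.0
t10.7 shift [ 0.0004 -0.0003  0.0005] psi 1.7338 roll -0.000 j6 -0.474 tcp [ 560.8 -144.3  129.5]
25.60651850688098 [-0.3965664  -0.05933956 -1.74687887] [-0.11373899  0.05336173  0.02437312]
```

```bash
python3 -m pendant '[{"tx":0,"ty":0,"tz":0.0005,"roll":0,"hand":0},{"tx":0,"ty":0,"tz":0.001,"roll":0,"hand":0},{"tx":0,"ty":0,"tz":0.0015,"roll":0,"hand":0},{"tx":0,"ty":0,"tz":0.0015,"roll":0,"hand":0}]'
python3 - <<'E'
from h import *
go([560.4,-144,129],1.734); s=telemetry.get_state();print(s["gripper_width"],s["wrist_force"],s["ft_torque"])
E
```

```text
t: 11.05
tcp_pos: [560.8, -144.4, 128.1]
eef_rot: [0.647, 0.762, -0.0, 0.0]
wrist_force: [-0.1, -0.0, -1.3]
gripper_width: 26.1
gripper_force: 30.0
t11.1 shift [ 0.0004 -0.0004 -0.0009] psi 1.7338 roll -0.000 j6 -0.474 tcp [ 560.8 -144.4  128.1]
26.119391911430625 [-0.06324717 -0.03696251 -1.34847137] [-0.03456239  0.01301466 -0.03116964]
```

```bash
python3 -m pendant '[{"tx":0,"ty":0,"tz":0,"roll":0.08,"hand":0},{"tx":0,"ty":0,"tz":0,"roll":0.16,"hand":0},{"tx":0,"ty":0,"tz":0,"roll":0.24,"hand":0},{"tx":0,"ty":0,"tz":0,"roll":0.32,"hand":0},{"tx":0,"ty":0,"tz":0,"roll":0.4,"hand":0},{"tx":0,"ty":0,"tz":0,"roll":0.48,"hand":0},{"tx":0,"ty":0,"tz":0,"roll":0.56,"hand":0},{"tx":0,"ty":0,"tz":0,"roll":0.64,"hand":0},{"tx":0,"ty":0,"tz":0,"roll":0.72,"hand":0},{"tx":0,"ty":0,"tz":0,"roll":0.8,"hand":0}]'
python3 - <<'E'
from h import *
go([560.4,-144,129],1.734); s=telemetry.get_state();print(s["gripper_width"],s["wrist_force"],s["ft_torque"])
E
```

```text
t: 12.05
tcp_pos: [561.1, -144.0, 128.2]
eef_rot: [0.894, 0.449, 0.0, -0.0]
wrist_force: [0.6, 0.6, -1.4]
gripper_width: 25.4
gripper_force: 30.0
t12.1 shift [-0.0004 -0.0006 -0.0008] psi 0.9309 roll -0.803 j6 0.330 tcp [ 561.1 -144.   128.2]
25.432917925486066 [ 0.63951823  0.62364414 -1.4151664 ] [ 0.15646187 -0.25607717 -0.02141398]
```

```bash
python3 -m pendant '[{"tx":0,"ty":0,"tz":0,"roll":0.07,"hand":0},{"tx":0,"ty":0,"tz":0,"roll":0.14,"hand":0},{"tx":0,"ty":0,"tz":0,"roll":0.21,"hand":0},{"tx":0,"ty":0,"tz":0,"roll":0.28,"hand":0},{"tx":0,"ty":0,"tz":0,"roll":0.35,"hand":0},{"tx":0,"ty":0,"tz":0,"roll":0.42,"hand":0},{"tx":0,"ty":0,"tz":0,"roll":0.49,"hand":0},{"tx":0,"ty":0,"tz":0,"roll":0.5,"hand":0}]'
python3 - <<'E'
from h import *
go([560.4,-144,129],1.734)
for i in range(3): s=telemetry.get_state();print(s["gripper_width"],s["wrist_force"],s["ft_torque"])
c=vision.read_camera("top");save(c,"turn1.png",(240,160,340,270),5)
E
```

```text
t: 12.85
tcp_pos: [561.3, -144.3, 128.1]
eef_rot: [0.977, 0.215, 0.001, 0.0]
wrist_force: [1.9, 0.1, -2.1]
gripper_width: 26.1
gripper_force: 30.0
t12.8 shift [-0.0007 -0.0006 -0.0009] psi 0.4332 roll -1.301 j6 0.827 tcp [ 561.3 -144.3  128.1]
26.148251013324074 [ 1.88235171  0.13478666 -2.14115721] [ 0.03709539 -0.46654341  0.13268024]
26.148251013324074 [ 1.88235171  0.13478666 -2.14115721] [ 0.03709539 -0.46654341  0.13268024]
26.148251013324074 [ 1.88235171  0.13478666 -2.14115721] [ 0.03709539 -0.46654341  0.13268024]
```

```bash
python3 -m pendant '[{"tx":0,"ty":0,"tz":0,"roll":0.06,"hand":0},{"tx":0,"ty":0,"tz":0,"roll":0.12,"hand":0},{"tx":0,"ty":0,"tz":0,"roll":0.18,"hand":0},{"tx":0,"ty":0,"tz":0,"roll":0.24,"hand":0},{"tx":0,"ty":0,"tz":0,"roll":0.3,"hand":0},{"tx":0,"ty":0,"tz":0,"roll":0.3,"hand":0}]'
python3 - <<'E'
from h import *
go([560.4,-144,129],1.734)
s=telemetry.get_state();print(s["gripper_width"],s["wrist_force"],s["ft_torque"])
c=vision.read_camera("top");save(c,"turn1.png",(240,160,340,270),5)
c=vision.read_camera("scene");save(c,"turn1s.png",(240,170,340,290),5)
E
```

```text
t: 13.5
tcp_pos: [561.2, -144.5, 128.2]
eef_rot: [0.998, 0.067, 0.001, 0.0]
wrist_force: [2.5, -0.4, -3.8]
gripper_width: 25.6
gripper_force: 30.0
t13.5 shift [-0.0008 -0.0006 -0.0008] psi 0.1348 roll -1.599 j6 1.125 tcp [ 561.2 -144.5  128.2]
25.575043935396803 [ 2.54636692 -0.38718361 -3.76426334] [-0.09616544 -0.68796678  0.16103745]
```

Run:
```python
from h import *
a=cv2.imread("pics/gap.png");b=cv2.imread("pics/turn1.png");s=cv2.imread("pics/turn1s.png")
r=lambda i:cv2.resize(i[100:550,250:500],None,fx=1.06,fy=1.06)
cv2.imwrite("pics/cmp.png",np.hstack([r(a),r(b),cv2.resize(s[180:560,150:420],(270,477))]))
```

```text
(no output)
```

View pics/cmp.png

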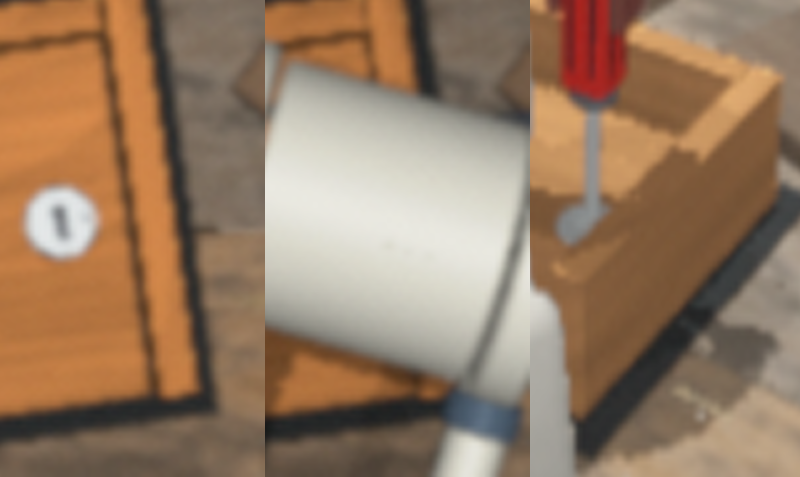

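The top view is mostly covered by the arm, but the board's back end is visible near (400,40). I'll compare edge positions numerically against the frame before turning.

```bash
cat > gap.py <<'E'
import cv2,numpy as np,sys
def edges(n):
    a=cv2.imread("pics/"+n); out=[]
    for y in range(90,125,5):   # crop x5 rows: board's back end
        r=a[y,330:440,2].astype(float)
        g=np.abs(np.minimum(np.diff(r),0)); k=30+np.argmax(g[30:]); w=slice(max(k-8,0),k+9)
        gx=(np.arange(len(g))[w]*g[w]).sum()/g[w].sum()
        seg=r[5:45]; dk=(seg.max()-seg); out.append((330+gx,seg.argmin()+335,dk.max()))
    return np.array(out)
for n in sys.argv[1:]: e=edges(n);print(n,"outer %.2f gapx %.1f dark %.0f"%tuple(e.mean(0)), e[:,0].round(1))
E
python3 gap.py gap.png turn1.png
```

```text
gap.png outer 384.93 gapx 345.3 dark 70 [383.3 383.4 383.4 384.7 385.2 386.7 387.8]
turn1.png outer 380.90 gapx 342.3 dark 39 [378.9 378.6 380.3 380.9 381.6 382.8 383.2]
```

```bash
python3 -m pendant '[{"tx":0,"ty":0,"tz":0,"roll":0.06,"hand":0},{"tx":0,"ty":0,"tz":0,"roll":0.12,"hand":0},{"tx":0,"ty":0,"tz":0,"roll":0.18,"hand":0},{"tx":0,"ty":0,"tz":0,"roll":0.24,"hand":0},{"tx":0,"ty":0,"tz":0,"roll":0.24,"hand":0}]'
python3 - <<'E'
from h import *
go([560.4,-144,129],1.734)
s=telemetry.get_state();print(s["gripper_width"],s["wrist_force"],s["ft_torque"])
c=vision.read_camera("top");save(c,"turn2.png",(240,160,340,270),5)
E
python3 gap.py turn2.png
```

```text
t: 14.1
tcp_pos: [561.2, -144.5, 128.2]
eef_rot: [0.999, -0.052, 0.001, 0.0]
wrist_force: [3.6, -0.4, -4.3]
gripper_width: 26.1
gripper_force: 30.0
t14.1 shift [-0.0008 -0.0004 -0.0008] psi -0.1049 roll -1.839 j6 1.365 tcp [ 561.2 -144.5  128.2]
26.078415808310854 [ 3.63416677 -0.39433798 -4.32888261] [-0.23499349 -0.94758317  0.27205396]
turn2.png outer 379.72 gapx 349.1 dark 33 [379.9 379.8 379.8 378.3 378.4 380.4 381.5]
```

Torque is firm at 0.27 N m, and the board has moved about 2.7 mm, so the gap is close to zero. I'll ease the wind-up and lift out.

```bash
python3 -m pendant '[{"tx":0,"ty":0,"tz":0,"roll":0,"hand":0},{"tx":0,"ty":0,"tz":0,"roll":-0.1,"hand":0},{"tx":0,"ty":0,"tz":0,"roll":-0.2,"hand":0},{"tx":0,"ty":0,"tz":0,"roll":-0.28,"hand":0},{"tx":0,"ty":0,"tz":-0.003,"roll":-0.28,"hand":0},{"tx":0,"ty":0,"tz":-0.008,"roll":-0.28,"hand":0},{"tx":0,"ty":0,"tz":-0.03,"roll":-0.28,"hand":0},{"tx":0,"ty":0,"tz":-0.07,"roll":-0.28,"hand":0},{"tx":0,"ty":0,"tz":-0.11,"roll":-0.28,"hand":0},{"tx":0,"ty":0,"tz":-0.11,"roll":-0.28,"hand":0}]'
python3 - <<'E'
from h import *
go([511.9,-401.9,240],1.52)
s=telemetry.get_state();print(s["gripper_width"],s["wrist_force"],s["ft_torque"])
c=vision.read_camera("top");save(c,"turn3.png",(240,160,340,270),5)
E
python3 gap.py turn3.png
```

```text
t: 15.15
tcp_pos: [561.9, -144.9, 246.3]
eef_rot: [0.996, 0.086, 0.005, 0.002]
wrist_force: [0.4, 0.2, -1.2]
gripper_width: 25.8
gripper_force: 30.0
t15.2 shift [-0.0933  0.2446  0.0067] psi 0.1722 roll -1.348 j6 1.088 tcp [ 561.9 -144.9  246.3]
25.80309186849497 [ 0.38320613  0.23384454 -1.23359468] [-0.08050403  0.08454449 -0.0422129 ]
turn3.png outer 380.03 gapx 362.9 dark 34 [380.  379.8 379.8 379.9 378.3 380.5 381.9]
```

The board stays in place. Back to the hole with the original orientation.

```bash
python3 -m pendant '[{"tx":-0.01,"ty":0.025,"tz":0,"roll":-0.13,"hand":0},{"tx":-0.02,"ty":0.055,"tz":0,"roll":-0.26,"hand":0},{"tx":-0.03,"ty":0.085,"tz":0,"roll":-0.39,"hand":0},{"tx":-0.045,"ty":0.115,"tz":0,"roll":-0.52,"hand":0},{"tx":-0.055,"ty":0.145,"tz":0,"roll":-0.65,"hand":0},{"tx":-0.065,"ty":0.175,"tz":0,"roll":-0.78,"hand":0},{"tx":-0.075,"ty":0.2,"tz":0,"roll":-0.91,"hand":0},{"tx":-0.085,"ty":0.22,"tz":0,"roll":-1.04,"hand":0},{"tx":-0.09,"ty":0.235,"tz":0,"roll":-1.17,"hand":0},{"tx":-0.093,"ty":0.2445,"tz":0.004,"roll":-1.3,"hand":0},{"tx":-0.093,"ty":0.2445,"tz":0.007,"roll":-1.348,"hand":0},{"tx":-0.093,"ty":0.2445,"tz":0.007,"roll":-1.348,"hand":0}]'; python3 -m pendant '[{"tx":0,"ty":0,"tz":0,"roll":0,"hand":0},{"tx":0,"ty":0,"tz":0,"roll":0,"hand":0}]'
python3 - <<'E'
from h import *
go([511.8,-401.8,182],1.52)
s=telemetry.get_state();print(s["gripper_width"],s["wrist_force"])
c=vision.read_camera("scene");save(c,"ret.png",(330,150,410,290),4)
x,y,z=s["tcp_pos"]; print((proj(c,[[x,y,z+11-118]])-[330,150])*4)
E
```

```text
t: 16.4
tcp_pos: [510.4, -401.1, 228.5]
eef_rot: [0.725, 0.689, -0.0, -0.002]
wrist_force: [0.3, 0.4, -1.9]
gripper_width: 26.0
gripper_force: 30.0
t: 16.6
tcp_pos: [511.4, -400.9, 230.8]
eef_rot: [0.725, 0.689, -0.0, -0.0]
wrist_force: [0.0, 0.1, -1.1]
gripper_width: 25.7
gripper_force: 30.0
t16.6 shift [-0.0009  0.0005  0.0488] psi 1.5208 roll 0.001 j6 -0.667 tcp [ 511.4 -400.9  230.8]
25.67748497310443 [ 0.02440146  0.13010053 -1.13942608]
[[152.31602902 396.25146905]]
```

View pics/ret.png

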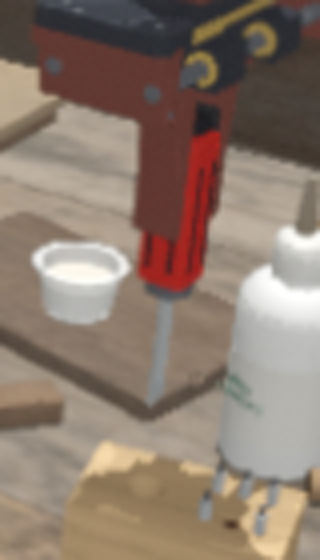

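The tip at (153,403) matches the prediction, and the driver is upright. Lowering it into the hole.

```bash
python3 -m pendant '[{"tx":-0.001,"ty":0.0005,"tz":0.02,"roll":0,"hand":0},{"tx":-0.001,"ty":0.0005,"tz":0.04,"roll":0,"hand":0},{"tx":-0.001,"ty":0.0005,"tz":0.05,"roll":0,"hand":0},{"tx":-0.001,"ty":0.0005,"tz":0.056,"roll":0,"hand":0},{"tx":-0.001,"ty":0.0005,"tz":0.06,"roll":0,"hand":0},{"tx":-0.001,"ty":0.0005,"tz":0.064,"roll":0,"hand":0}]'
python3 - <<'E'
from h import *
go([511.8,-401.8,117],1.52)
s=telemetry.get_state();print(s["gripper_width"],s["wrist_force"],s["ft_torque"])
E
```

```text
t: 17.25
tcp_pos: [512.2, -402.4, 167.9]
eef_rot: [0.724, 0.69, 0.0, 0.001]
wrist_force: [-0.5, -0.9, -1.6]
gripper_width: 25.8
gripper_force: 30.0
t17.2 shift [ 0.0007 -0.0005  0.0509] psi 1.5218 roll 0.002 j6 -0.669 tcp [ 512.2 -402.4  167.9]
25.757470018633143 [-0.47185474 -0.9305756  -1.60604162] [-0.08822693  0.07029729  0.02606122]
```

Tip at z≈61, inside the hole and free. Continuing down.

```bash
python3 -m pendant '[{"tx":0.0005,"ty":-0.0005,"tz":0.01,"roll":0,"hand":0},{"tx":0.0005,"ty":-0.0005,"tz":0.02,"roll":0,"hand":0},{"tx":0.0005,"ty":-0.0005,"tz":0.03,"roll":0,"hand":0},{"tx":0.0005,"ty":-0.0005,"tz":0.039,"roll":0,"hand":0},{"tx":0.0005,"ty":-0.0005,"tz":0.045,"roll":0,"hand":0},{"tx":0.0005,"ty":-0.0005,"tz":0.048,"roll":0,"hand":0},{"tx":0.0005,"ty":-0.0005,"tz":0.05,"roll":0,"hand":0},{"tx":0.0005,"ty":-0.0005,"tz":0.05,"roll":0,"hand":0}]'
python3 - <<'E'
from h import *
go([511.8,-401.8,117],1.52)
s=telemetry.get_state();print(s["gripper_width"],s["wrist_force"],s["ft_torque"])
E
```

```text
t: 18.05
tcp_pos: [511.5, -401.8, 117.2]
eef_rot: [0.724, 0.69, 0.0, 0.0]
wrist_force: [0.2, 0.2, -1.2]
gripper_width: 26.3
gripper_force: 30.0
t18.1 shift [0.     0.0003 0.0002] psi 1.5217 roll 0.002 j6 -0.669 tcp [ 511.5 -401.8  117.2]
26.302830057919483 [ 0.16561401  0.24407956 -1.19809692] [-0.0807709   0.05204341  0.00123392]
```

```bash
python3 -m pendant '[{"tx":0,"ty":0,"tz":0.0003,"roll":0,"hand":100},{"tx":0,"ty":0,"tz":0.0003,"roll":0,"hand":100},{"tx":0,"ty":0,"tz":0.0003,"roll":0,"hand":100},{"tx":0,"ty":0,"tz":0.0003,"roll":0,"hand":100},{"tx":0,"ty":0,"tz":0.0003,"roll":0,"hand":100},{"tx":0,"ty":0,"tz":0.0003,"roll":0,"hand":100},{"tx":0,"ty":0,"tz":-0.03,"roll":0,"hand":100},{"tx":0,"ty":0,"tz":-0.07,"roll":0,"hand":100},{"tx":0,"ty":0,"tz":-0.11,"roll":0,"hand":100},{"tx":0.0,"ty":0,"tz":-0.14,"roll":0,"hand":100},{"tx":0,"ty":0,"tz":-0.14,"roll":0,"hand":100},{"tx":0,"ty":0,"tz":-0.14,"roll":0,"hand":100}]'
python3 - <<'E'
from h import *
import pickle
s=telemetry.get_state();print(s["tcp_pos"],s["gripper_width"],s["wrist_force"])
c=vision.read_camera("top");save(c,"fin.png",(240,160,340,270),5)
d=vision.read_camera("scene");o=pickle.load(open("scene.pkl","rb"))
def red(f):
    f=f.astype(int);m=(f[...,0]>120)&(f[...,1]<60);m[:225]=0;m[300:]=0;m[:,:340]=0;m[:,410:]=0
    y,x=np.nonzero(m);return x.mean(),y.mean(),x.min(),x.max(),y.min(),y.max(),len(x)
print(red(o["frame"]),red(d["frame"]))
E
python3 gap.py fin.png
```

```text
t: 19.25
tcp_pos: [511.7, -402.0, 257.7]
eef_rot: [0.724, 0.69, 0.0, 0.001]
wrist_force: [1.4, -0.1, -0.0]
gripper_width: 87.9
gripper_force: 0.0
[ 511.68769653 -401.95556171  257.66371599] 87.87944410834353 [ 1.36413897 -0.11039141 -0.02099044]
(np.float64(368.63307493540054), np.float64(252.73643410852713), np.int64(361), np.int64(377), np.int64(235), np.int64(272), 387) (np.float64(368.4791666666667), np.float64(253.20572916666666), np.int64(360), np.int64(377), np.int64(236), np.int64(272), 384)
fin.png outer 379.51 gapx 362.9 dark 36 [380.  379.8 378.4 378.  378.2 380.5 381.7]
```

The driver is seated exactly as it was at the start, and the board is still tight. Handing in.

```bash
python3 -c "
from rig import order
print(order.finish_job())"
```

```text
the job is handed in; nothing more can be done
None
```

The cam joint is finished: by the last pictures the end board is drawn up tight (gap a few tenths of a mm), with the screwdriver back in its hole; the job was handed in after about 19 s of robot time, and no verdict was returned.

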